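# Set the arc gap with the knurled wheel

## Robot

A 6-joint arm with a two-finger parallel gripper is mounted at the origin on the work surface. World frame = base frame: x ahead of the robot, y to its left, z up, the work surface at z = 0. Lengths are in m, angles in degrees, forces in N, time in s.
With the tool pointing down it reaches from about 0.3 to 0.875 m from the base axis. Payload 6.4 kg.
Tool frame: the origin (TCP) lies between the finger pads; the fingertips stand 14 mm ahead of it and the grasp point (between the pads) lies 5 mm behind it; z points along the fingers, y is the direction in which the jaws open and shut (so a half turn about z gives the same grasp; the last joint's range is limited). The gripper opens to 85 mm and grips with 20 to 120 N. Pads are 22 mm wide; open, the fingers measure 114 mm over their backs; the gripper's body (76 mm by 85 mm) begins 54 mm behind the grasp point. The pads swing forward as they close: fully open they stand 13 mm farther back than shut.
Start: joints at [64.612, 10.359, 92.074, -0, 77.567, -11.82], TCP at [0.135, 0.559, 0.245] pointing down, gripper open.
Joint ranges: [-171.53, 171.53], [-51.25, 118.39], [17.06, 147.69], [-65.23, 245.23], [0, 150.52], [-178.68, 178.68]. Speed limits (degrees/s): [147.25, 147.25, 172.46, 180, 180, 180].

## Interface

Orientations are given as [roll, pitch, yaw] about the fixed x, y, z axes, in that order (R = Rz(yaw) Ry(pitch) Rx(roll)).
In Python, from workcell import r gives the robot as it stands. Calls block until the motion is done:
- r.move_to(position, orientation): joint-space move of the TCP to a pose.
- r.line_to(position, rotation=None, max_speed=0.15, contact_N=None): straight line of the TCP; rotation=None keeps the orientation; max_speed is the mean speed in m/s. With contact_N (N) it stops when the force on the tool has changed by that much, and returns True; else False.
- r.movej(angles): joint-space move.
- r.command_gripper(opening, grip_force=None): finger opening in m; grip_force is the grip in N (None keeps the last); returns when the fingers have stopped.
- r.sleep(seconds).
- r.ik(position, orientation): joint angles nearest the present ones, or None.
- r.grab_frame(name): name is "scene" or "top"; returns a dict with "pixels" (420x560x3 uint8, red, green, blue), "vfov" (degrees; the focal length in pixels is half the picture's height over the tangent of half this angle, whatever the lens; pixels are square), "cx", "cy" (the principal point, pixels), "k1" (the pictures are not rectified: a ray, as slopes to the right and down, at radius r is drawn at 1 + k1 r^2 times it, then the intrinsics apply), "pose" (4x4, takes a point from camera to world coordinates). Camera axes: x right, y down, z forward; pixel columns grow to the right and rows downward; lengths in m; the calibration is good to about 2 mm. A picture is of the moment at which its call begins. There is no depth.
A pose or a line that the arm cannot do raises r.MotionError and nothing moves.
- r.hand_in(): hands the job in, once; it reports no verdict.
Readings, each from a call of its own:
- r.read_time(): time.
- r.read_q(): joint angles.
- r.read_joint_vel(): joint speeds.
- r.read_joint_torque(): joint torques, N m.
- r.read_position(): TCP position.
- r.read_orientation(): TCP orientation.
- r.read_contact_force(): force on the tool from outside, world axes, zero at the start.
- r.read_torque(): the same for the moment, N m.
- r.read_finger_gap(): finger opening in m.
Only numpy, scipy, OpenCV 4.12 (cv2) and the standard library are available. Lean on these libraries where they do the work, as an engineer would, in place of code of your own. Each camera call takes 0.05 s, during which the arm holds its last target.

## Task

Roll the knurled wheel on the gap-setting stand under a fingertip until the gap between the balls has closed so far that the slide's pointer lines up with the white line on the gauge block, then take the hand away. Work it by the wheel alone: do not touch the slide, its ball or its pointer, and do not move the gauge block. Do not lift or shift the stand, and leave the other things on the desk where they are.

Things in the scene. Friction and masses are not known exactly. Their poses are not given: they have to be found in the camera images.
- stand: gap-setting stand (2.9 kg), loose on the desk: grey base 200 (x) x 150 (y) mm, above it a sprung top plate (top 25 mm above the desk); origin under the base's centre, z up. In the +y half a slide way with two brass balls (24 mm, centres 71 mm above the desk) facing across a gap: the +x one is fixed, the other rides on the slide. In the -y half the knurled wheel, upright between cheeks 77 mm high
- wheel_top (a point): highest point of the knurled wheel's rim, at mid-width, 99 mm above the desk at rest; axes as stand. Wheel: metal, radius 32 mm, 24 mm wide, axle along the stand's y. The top plate with all on it floats on springs: pressed on the wheel it starts to sink under about 2 N, sinks at most 7 mm at about 6 N (then it is rigid), and springs back
- wheel (a joint): wheel angle, rad, 0 at the start; grows as the top of the rim is dragged towards the stand's own -x by a fingertip pressed on it (about 1 N of drag), which drives the slide to the stand's +x and closes the gap, 8 mm per rad (0.25 mm per mm of rim). Dragged towards +x it opens again. Range -0.7 to 7; it stays where it is left
- slide: the moving slide with its ball, driven by the wheel; block 26 x 34 mm, ball top 83 mm above the desk; axes as stand; travels along the stand's own x. Not to be touched
- pointer (a point): top of the slide's pointer near its tip, a dark blade 3 mm wide that sticks out of the slide along the stand's own +y, over the graduated bar; axes as stand
- mark (a point): near end of the white line (2 mm wide, along the stand's y) on top of the dark steel gauge block (18 x 18 x 10 mm, top 57 mm above the desk) clamped on the graduated bar; axes as stand. At the start it lies 14 to 40 mm to the stand's +x of the pointer; they are in line when both have the same x in the stand's frame
- lens: smoked glass indicator lens in a round metal bezel, 42 mm across, 16 mm high, lying flat; origin under its centre. A bystander
- crystal: nickel-plated crystal holder, a small upright can 26 x 16 mm at its foot, 30 mm high; origin under its centre. A bystander
- heatsink: blue finned heat sink 50 x 40 mm, 28 mm high; origin under its centre. A bystander
- grommets: black rubber grommet block 50 x 30 mm, 18 mm high; origin under its centre. A bystander
- adapter: small round brass connector adapter, 22 mm across, 34 mm high; origin under its centre. A bystander
- driver: screwdriver lying on the desk. A bystander
- mug: white mug, 80 mm across, 90 mm high; origin under its centre. A bystander

How it is judged (in metres and radians):
At the end, for the whole second after the job is handed in: the pointer is within 2.5 mm of the gauge line along the stand's x, the slide is at rest, and the stand is flat on the desk (x of pointer in the frame of mark between -0.0025 and 0.0025 m and linear speed of slide below 0.004 m/s and angle between stand's own z axis and vertical below 0.03 rad and height (world z) of stand below 0.004 m); the robot touches nothing.
It fails at once if the slide, its ball or its pointer was touched instead of working the wheel (contact force between any of the arm, the fingers and slide above 0.5 N).
It fails at once if the stand was lifted or tipped, or shifted more than 15 mm (height (world z) of stand above 0.008 m or angle between stand's own z axis and vertical above 0.08 rad or distance of stand from where it was at the start of the episode above 0.015 m).
It fails at once if the gauge block was moved (distance of mark from where it was at the start of the episode above 0.018 m).
It fails at once if another thing on the desk was moved more than 20 mm (distance of any of lens, crystal, heatsink, grommets, adapter, driver, mug from where it was at the start of the episode above 0.02 m).
It also fails if it takes over 64 s, if anything falls off the work surface, if the arm or the gripper's body presses on something with over 40 N, if the wrist force passes 120 N, or if a joint passes its speed limit or range.

## Working session

There is one attempt and no reset: what is moved stays moved. The work goes in short steps, each a Python script; the robot and the scene stay as the last script left them, time stands still between calls to the robot, and variables do not carry over. Pictures are saved under pics/ and viewed, and the job is handed in when it is done.

```bash
mkdir -p pics; cat > h.py <<'E'
import numpy as np, cv2
from workcell import r
def grab(n,fn=None):
    f=r.grab_frame(n)
    if fn: cv2.imwrite('pics/'+fn,f['pixels'][:,:,::-1])
    return f
def K(f):
    F=210/np.tan(np.radians(f['vfov'])/2)
    return np.array([[F,0,f['cx']],[0,F,f['cy']],[0,0,1.]]),np.array([f['k1'],0,0,0,0.])
def ray(f,p):
    k,d=K(f); u=cv2.undistortPoints(np.array([[p]],float),k,d)[0,0]
    T=np.array(f['pose']); return T[:3,3],T[:3,:3]@np.array([u[0],u[1],1.])
def onz(f,p,z):
    o,d=ray(f,p); return o+d*(z-o[2])/d[2]
def proj(f,P):
    k,d=K(f); T=np.linalg.inv(np.array(f['pose']))
    return cv2.projectPoints(np.array([P],float),cv2.Rodrigues(T[:3,:3])[0],T[:3,3],k,d)[0][0,0]
E
python3 - <<'E'
from h import *
for n in ("scene","top"):
    f=grab(n,n+'0.png'); print(n,f['vfov'],f['cx'],f['cy'],f['k1'],np.round(f['pose'],3).tolist())
print(r.read_time(),r.read_orientation(),r.read_contact_force(),r.read_finger_gap())
E
```

```text
scene 57.882974238776534 280.6468256616715 203.53827784759878 -0.016980724737377016 [[-0.676, 0.554, -0.486, 1.035], [0.737, 0.521, -0.431, 0.437], [0.015, -0.65, -0.76, 0.875], [0.0, 0.0, 0.0, 1.0]]
top 54.96374666743737 279.71059925119346 206.547976549912 -0.04681166126787502 [[0.004, -0.976, 0.219, 0.26], [-1.0, -0.004, 0.002, -0.014], [-0.001, -0.219, -0.976, 1.296], [0.0, 0.0, 0.0, 1.0]]
0.1 [-1.79911922e+02 -1.94048989e-02  1.66432314e+02] [ 0.66491126  0.36001956 -0.80383156] 0.08541454223373186
```

View pics/scene0.png

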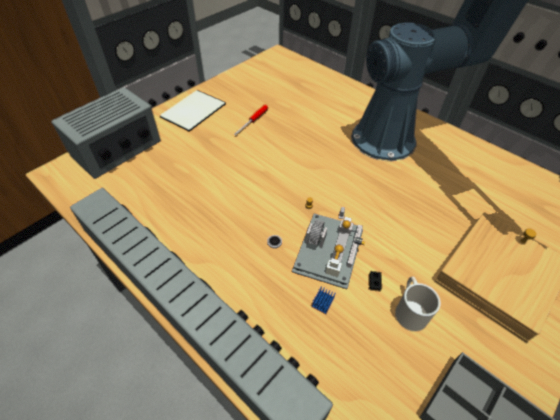

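View pics/top0.png

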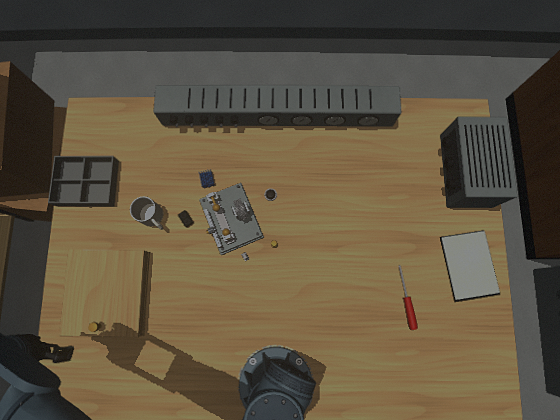

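The stand is at about (330,248) in the scene view and (232,218) in the top view. I'll zoom in on both.

```bash
python3 - <<'E'
import cv2
a=cv2.imread('pics/scene0.png')[195:295,265:395]; b=cv2.imread('pics/top0.png')[165:265,175:305]
cv2.imwrite('pics/sz.png',cv2.resize(a,None,fx=6,fy=6,interpolation=cv2.INTER_CUBIC))
cv2.imwrite('pics/tz.png',cv2.resize(b,None,fx=6,fy=6,interpolation=cv2.INTER_CUBIC))
E
```

```text
(no output)
```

View pics/sz.png

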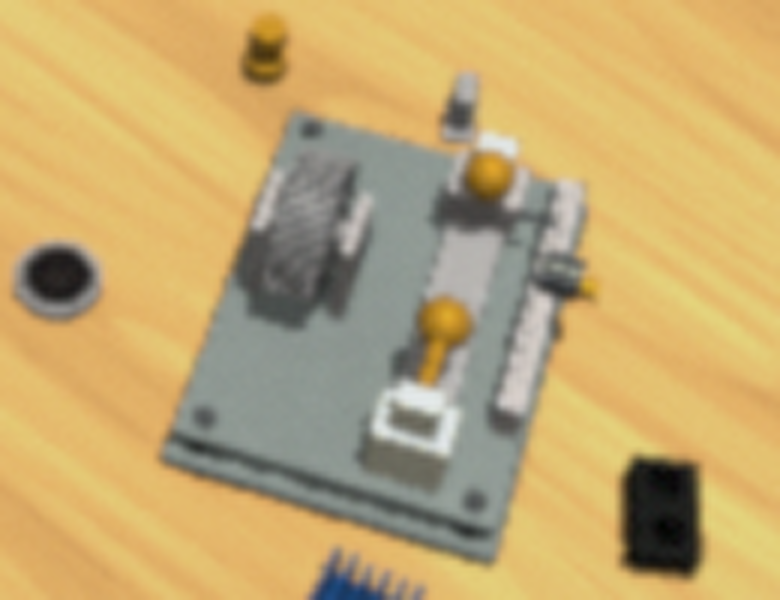

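View pics/tz.png

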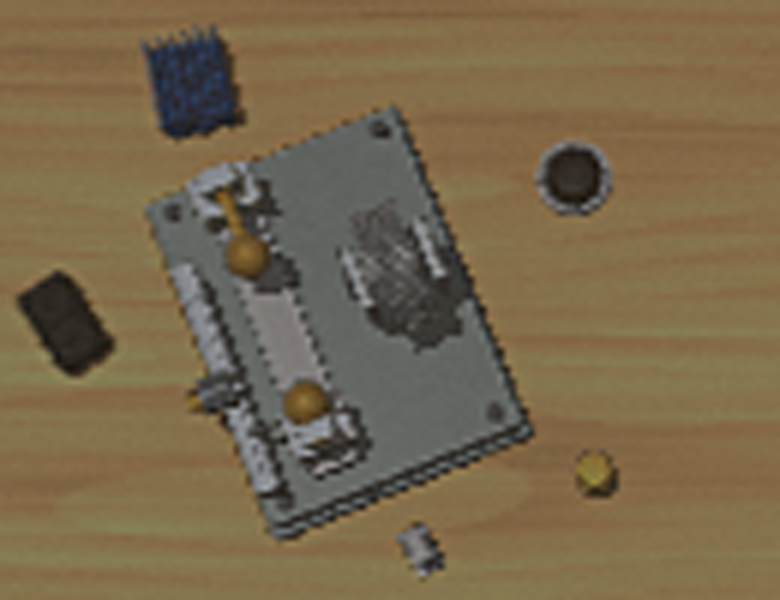

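```bash
python3 - <<'E'
from h import *
from scipy import ndimage
for n,off,pts in (("top",(175,165),dict(c1=(150,205),c2=(395,107),c3=(530,430),c4=(275,530))),("scene",(265,195),dict(c4=(585,180),c3=(295,110),c2=(165,440)))):
    f=grab(n); 
    for k,p in pts.items():
        q=((p[0]+.5)/6-.5+off[0],(p[1]+.5)/6-.5+off[1]); print(n,k,np.round(q,1),np.round(onz(f,q,.025),4))
F={n:grab(n) for n in("top","scene")}
B={}
for n,box in (("top",(205,195,245,240)),("scene",(325,215,355,262))):
    f=F[n]; x0,y0,x1,y1=box
    hsv=cv2.cvtColor(f['pixels'],cv2.COLOR_RGB2HSV)[y0:y1,x0:x1]
    m=(hsv[...,1]>150)&(hsv[...,0]>8)&(hsv[...,0]<28)
    m2=ndimage.binary_opening(m,np.ones((3,3)))
    l,c=ndimage.label(m2)
    for i in range(1,c+1):
        a=(l==i).sum(); cy,cx=ndimage.center_of_mass(l==i)
        print(n,a,cx+x0,cy+y0,np.round(onz(f,(cx+x0,cy+y0),.071),4))
E
```

```text
top c1 [199.6 198.8] [0.5704 0.2493 0.025 ]
top c2 [240.4 182.4] [0.6259 0.1179 0.025 ]
top c3 [262.9 236.2] [0.4485 0.0418 0.025 ]
top c4 [220.4 252.9] [0.3949 0.1752 0.025 ]
scene c4 [362.1 224.6] [0.3913 0.1754 0.025 ]
scene c3 [313.8 212.9] [0.4521 0.0487 0.025 ]
scene c2 [292.1 267.9] [0.6318 0.1237 0.025 ]
top 27 215.92592592592592 207.25925925925927 [0.5321 0.1874 0.071 ]
top 9 225.0 233.0 [0.4512 0.1564 0.071 ]
scene 39 346.02564102564105 223.87179487179486 [0.4537 0.1567 0.071 ]
scene 56 338.25 249.60714285714286 [0.5339 0.1909 0.071 ]
```

```bash
python3 - <<'E'
from h import *
R=np.array([[np.cos(np.radians(22.8)),-np.sin(np.radians(22.8))],[np.sin(np.radians(22.8)),np.cos(np.radians(22.8))]])
c=np.array([.511,.147])
for n,off,ps in (("top",(175,165),[(355,275),(430,248)]),("scene",(265,195),[(268,200),(355,225)])):
    f=grab(n)
    for p in ps:
        q=((p[0]+.5)/6-.5+off[0],(p[1]+.5)/6-.5+off[1]); P=onz(f,q,.077);print(n,np.round(P,4),np.round(R.T@(P[:2]-c),4))
f=grab("scene",'s1.png')
def crop(f,x0,y0,x1,y1,s,fn):
    cv2.imwrite('pics/'+fn,cv2.resize(f['pixels'][y0:y1,x0:x1,::-1],None,fx=s,fy=s,interpolation=cv2.INTER_NEAREST))
crop(f,335,215,370,255,14,'s1z.png')
crop(grab("top"),200,220,240,260,14,'t1z.png')
E
```

```text
top [0.5209 0.1308 0.077 ] [ 0.0029 -0.0188]
top [0.5354 0.0925 0.077 ] [ 0.0013 -0.0597]
scene [0.5352 0.096  0.077 ] [ 0.0025 -0.0564]
scene [0.5198 0.1323 0.077 ] [ 0.0024 -0.017 ]
```

View pics/s1z.png

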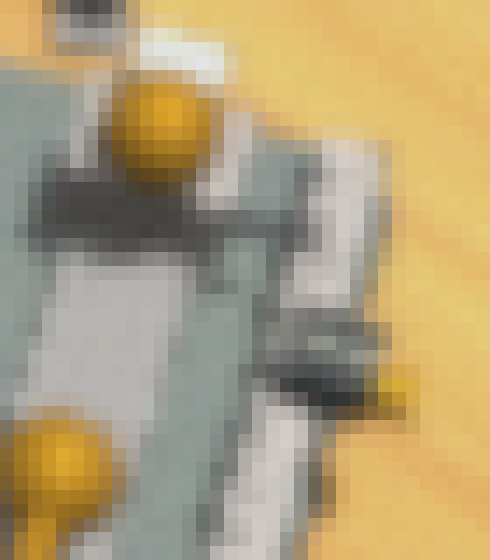

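View pics/t1z.png

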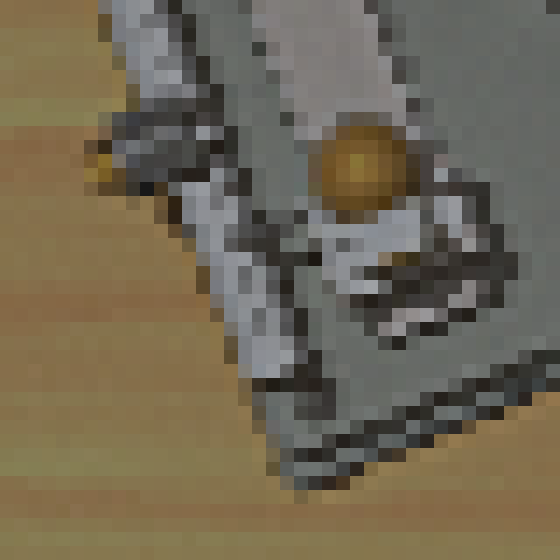

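```bash
cat >> h.py <<'E'
A=np.radians(22.8); R=np.array([[np.cos(A),-np.sin(A)],[np.sin(A),np.cos(A)]]); C=np.array([.511,.147])
def st(P): return R.T@(np.asarray(P)[:2]-C)
def wo(p,z): return np.r_[R@np.asarray(p[:2])+C,z]
E
python3 - <<'E'
from h import *
f=grab("scene");g=grab("top")
def z14(p,o): return ((p[0]+.5)/14-.5+o[0],(p[1]+.5)/14-.5+o[1])
for k,p in dict(ptip=(300,230),ptip_b=(250,225),marknear=(280,340),markfar=(360,352),blocktl=(262,318),knob=(395,390)).items():
    q=z14(p,(335,215))
    for z in (.05,.057,.063): print(k,z,np.round(q,1),np.round(st(onz(f,q,z)),4), 'topzoom',np.round((proj(g,onz(f,q,z))-(200,220)+.5)*14-.5))
for k,p in dict(m1=(205,130),m2=(130,165),blockc=(165,145)).items():
    q=z14(p,(200,220)); print(k,np.round(st(onz(g,q,.057)),4))
for p in ((-.05,.032,.083),(-.05,.05,.06),(-.05,.06,.06),(-.05,.07,.06)):
    print(p,np.round((proj(g,wo(p,p[2]))-(200,220)+.5)*14-.5),np.round((proj(f,wo(p,p[2]))-(335,215)+.5)*14-.5))
E
```

```text
ptip 0.05 [356. 231.] [-0.0517  0.0611] topzoom [246. 254.]
ptip 0.057 [356. 231.] [-0.0462  0.0612] topzoom [233. 227.]
ptip 0.063 [356. 231.] [-0.0415  0.0612] topzoom [221. 203.]
ptip_b 0.05 [352.4 230.6] [-0.0495  0.0518] topzoom [282. 229.]
ptip_b 0.057 [352.4 230.6] [-0.044   0.0519] topzoom [268. 202.]
ptip_b 0.063 [352.4 230.6] [-0.0393  0.052 ] topzoom [256. 178.]
marknear 0.05 [354.5 238.8] [-0.0248  0.0632] topzoom [196. 147.]
marknear 0.057 [354.5 238.8] [-0.0195  0.0632] topzoom [182. 121.]
marknear 0.063 [354.5 238.8] [-0.015   0.0632] topzoom [171.  97.]
markfar 0.05 [360.2 239.7] [-0.0274  0.0781] topzoom [137. 183.]
markfar 0.057 [360.2 239.7] [-0.0221  0.078 ] topzoom [124. 156.]
markfar 0.063 [360.2 239.7] [-0.0175  0.0779] topzoom [113. 133.]
blocktl 0.05 [353.2 237.2] [-0.0286  0.0588] topzoom [220. 156.]
blocktl 0.057 [353.2 237.2] [-0.0233  0.0589] topzoom [206. 129.]
blocktl 0.063 [353.2 237.2] [-0.0188  0.0589] topzoom [195. 106.]
knob 0.05 [362.8 242.4] [-0.021   0.0861] topzoom [ 94. 171.]
knob 0.057 [362.8 242.4] [-0.0158  0.0859] topzoom [ 81. 144.]
knob 0.063 [362.8 242.4] [-0.0113  0.0858] topzoom [ 69. 121.]
m1 [-0.0235  0.0592]
m2 [-0.0245  0.0774]
blockc [-0.0232  0.0687]
(-0.05, 0.032, 0.083) [346. 174.] [176.  90.]
(-0.05, 0.05, 0.06) [284. 221.] [250. 189.]
(-0.05, 0.06, 0.06) [242. 239.] [301. 204.]
(-0.05, 0.07, 0.06) [199. 256.] [352. 218.]
```

```bash
cat >> h.py <<'E'
W=np.array([.528,.1128]); RPY=[180,0,-157.2]
def wp(dx,z,dy=0): return list(W+R@np.array([dx,dy]))+[z]
def balls(pr=True):
    out=[]
    for n,box in (("top",(205,195,245,240)),("scene",(325,215,358,262))):
        f=grab(n); x0,y0,x1,y1=box
        p=f['pixels'][y0:y1,x0:x1].astype(float)
        sat=np.clip((p[...,0]-p[...,2])/p.max(2)-.35,0,None)
        out.append((n,f,sat,box))
    return out
E
python3 - <<'E'
from h import *
r.command_gripper(0.0)
r.move_to(wp(.015,.16),RPY)
r.sleep(.3)
print(r.read_time(),r.read_position(),r.read_orientation(),r.read_q(),r.read_contact_force(),r.read_finger_gap())
t=r.line_to(wp(.015,.104),max_speed=.03,contact_N=1.5)
print(t,r.read_position(),r.read_contact_force(),r.read_time())
grab('scene','s2.png');grab('top','t2.png')
a=cv2.imread('pics/s2.png')[170:290,255:395]
cv2.imwrite('pics/s2z.png',cv2.resize(a,None,fx=5,fy=5,interpolation=cv2.INTER_CUBIC))
E
```

```text
3.8333 [0.54176235 0.11904133 0.16006397] [-1.79998274e+02  6.34653372e-03 -1.57160989e+02] [ 1.30764694e-01  1.30599112e+01  9.93649567e+01  9.28224133e-04
  6.75686113e+01 -1.12708600e+02] [ 0.0568246   0.25058426 -0.66282111] 8.909792734351677e-05
True [0.54167775 0.11860177 0.11114556] [0.98390769 0.52442115 2.9673485 ] 5.2667
```

View pics/s2z.png

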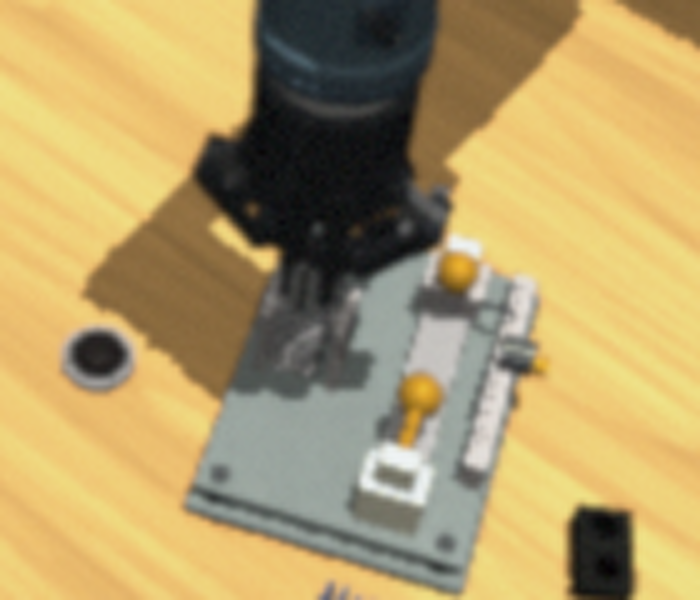

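The closed fingertip is resting on the wheel (scene zoom about (320,320)) and is clear of the slide ball at (458,270). Next is one stroke towards the stand's -x.

```bash
cat >> h.py <<'E'
def stroke(a,b,z=.1095,v=.03):
    r.line_to(wp(a,z),max_speed=.02)
    f0=r.read_contact_force()
    m=(a+b)/2
    r.line_to(wp(m,z),max_speed=v); f1=r.read_contact_force()
    r.line_to(wp(b,z),max_speed=v); f2=r.read_contact_force()
    r.line_to(wp(b,.125),max_speed=.06)
    print('F',np.round(f0,1),np.round(f1,1),np.round(f2,1),'t',r.read_time())
def track(fn):
    f=grab('scene',fn)
    a=f['pixels'][190:290,275:395,::-1]; cv2.imwrite('pics/z'+fn,cv2.resize(a,None,fx=6,fy=6,interpolation=cv2.INTER_CUBIC))
    p=f['pixels'][215:263,325:360].astype(float)
    w=np.clip((p[...,0]-p[...,2])/p.max(2)-.45,0,None)
    m=cv2.morphologyEx((w>.1).astype(np.uint8),cv2.MORPH_OPEN,np.ones((3,3),np.uint8))
    n,l,s,c=cv2.connectedComponentsWithStats(m)
    for i in range(1,n):
        ys,xs=np.where(l==i); q=(np.average(xs,weights=w[l==i])+325,np.average(ys,weights=w[l==i])+215)
        print(s[i,4],np.round(q,2),np.round(st(onz(f,q,.071)),4))
E
python3 - <<'E'
from h import *
track('s3a.png')
stroke(.015,-.018)
track('s3.png')
E
```

```text
41 [345.99 223.89] [-0.049  0.031]
61 [338.28 249.4 ] [0.0375 0.0316]
F [1.1 0.  3.4] [-0.6 -1.1  4.2] [-0.7 -2.6  4. ] t 7.475
38 [345.38 226.28] [-0.0406  0.0314]
60 [338.29 249.32] [0.0373 0.0315]
```

View pics/zs3.png

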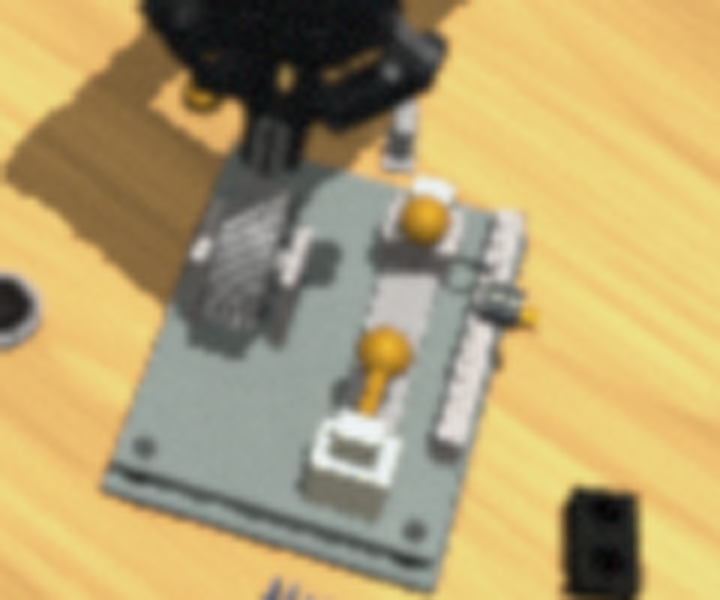

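The stroke moved the slide 8.4 mm against 8.25 mm expected. The pointer (zoom about (475,265)) is still around 20 mm short of the line (about (505,300)). I'll make another 1.5 strokes and look again.

```bash
python3 - <<'E'
from h import *
for a,b in ((.015,-.018),(.008,-.008)):
    r.line_to(wp(a,.125),max_speed=.15); stroke(a,b)
r.line_to(wp(-.018,.16),max_speed=.15)
q=r.read_q(); q[0]-=35; r.movej(q)
r.sleep(.2)
track('s4.png')
f=grab('scene');g=grab('top','t4.png')
def crop(f,x0,y0,x1,y1,s,fn): cv2.imwrite('pics/'+fn,cv2.resize(f['pixels'][y0:y1,x0:x1,::-1],None,fx=s,fy=s,interpolation=cv2.INTER_NEAREST))
crop(f,335,220,370,255,16,'s4n.png');crop(g,200,210,240,250,14,'t4n.png')
print(r.read_time())
E
```

```text
F [ 0.4 -0.3  3.4] [-1.2 -0.3  4.6] [-1.2 -2.4  2.1] t 10.625
F [-1.2 -0.1  4. ] [-0.6  0.5  4.3] [-0.6  0.3  4.2] t 13.1167
42 [344.21 229.93] [-0.0277  0.0313]
60 [338.3  249.31] [0.0372 0.0316]
15.0583
```

View pics/s4n.png

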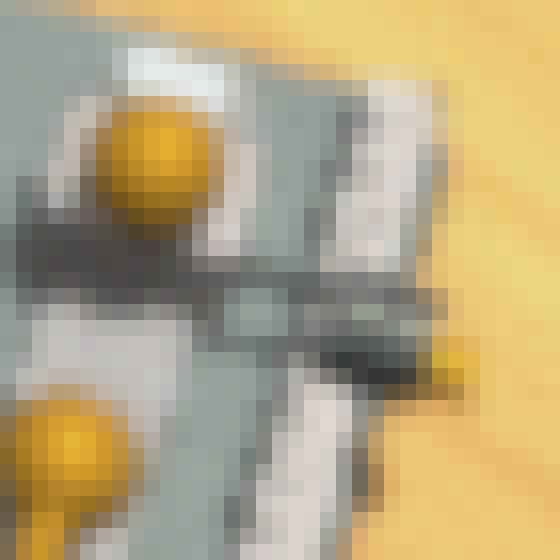

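View pics/t4n.png

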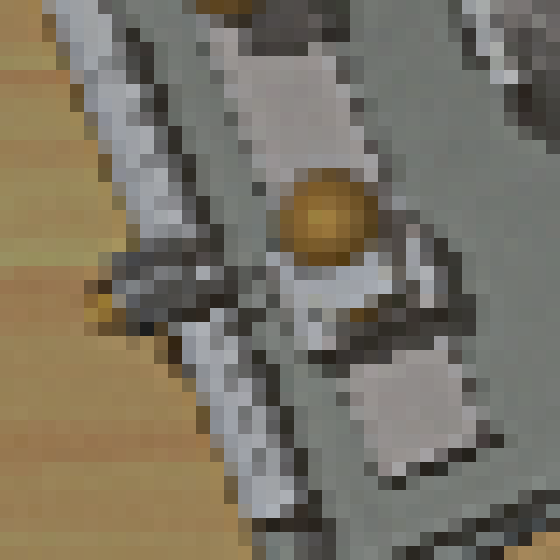

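View pics/zs4.png

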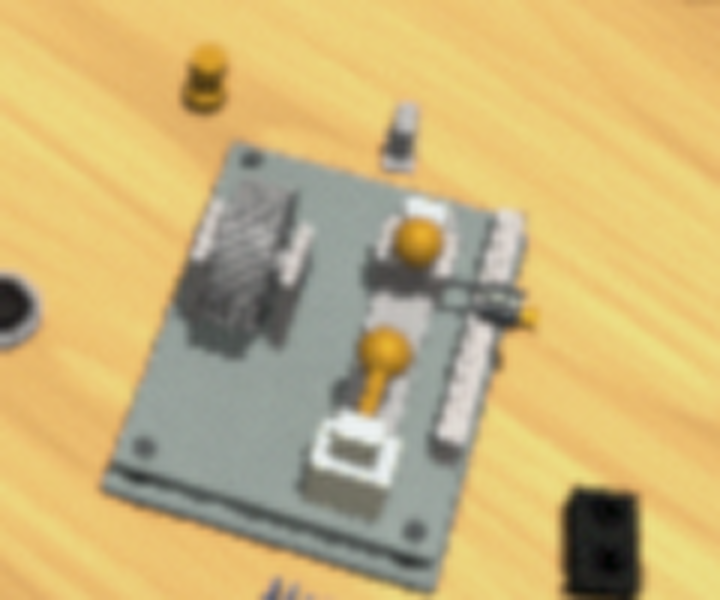

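```bash
python3 - <<'E'
import cv2,numpy as np
o=[]
for a,b,(x0,y0,x1,y1) in (('scene0.png','s4.png',(335,215,370,255)),('top0.png','t4.png',(203,215,243,255))):
    A=cv2.imread('pics/'+a,0).astype(float);B=cv2.imread('pics/'+b,0).astype(float)
    d=np.clip(128+1.5*(B-A),0,255).astype(np.uint8)[y0:y1,x0:x1]
    d=cv2.resize(d,(400,int(400*(y1-y0)/(x1-x0))),interpolation=cv2.INTER_NEAREST); d=d[:457]
    o.append(cv2.copyMakeBorder(d,0,457-d.shape[0],0,0,cv2.BORDER_CONSTANT))
cv2.imwrite('pics/d.png',np.hstack(o))
E
```

```text
(no output)
```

View pics/d.png

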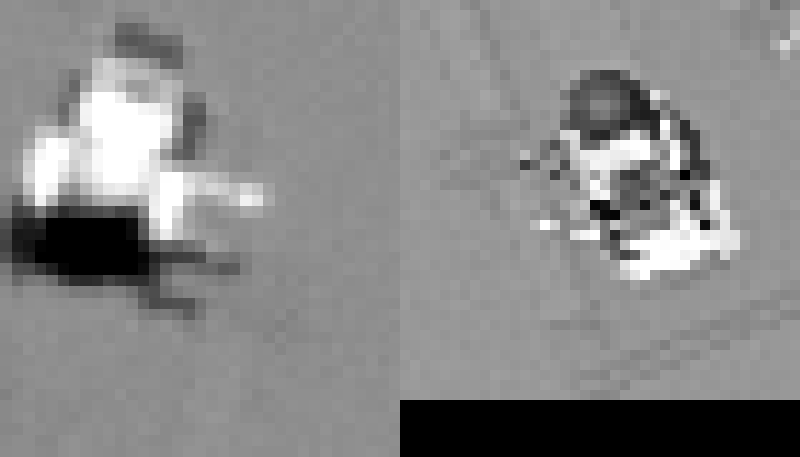

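```bash
python3 - <<'E'
from h import *
f=grab("scene");g=grab("top")
for k,s,t in (('init',(356.4,231.7),(217,237)),('now',(354.6,237.9),(215,231))):
  for z in (.045,.05,.053,.057,.061,.065): print(k,z,'S',np.round(st(onz(f,s,z))*1e3,1),'T',np.round(st(onz(g,t,z))*1e3,1))
# rectified profiles around block, z=.057
for n,F in (('S',f),('T',g)):
  G=cv2.cvtColor(F['pixels'],cv2.COLOR_RGB2GRAY).astype(np.float32)
  xs=np.arange(-.048,-.004,.002)
  print(n,'x',(xs*1e3).round().astype(int).tolist())
  for y in np.arange(.05,.082,.003):
    P=np.array([proj(F,wo((x,y),.057)) for x in xs],np.float32)
    v=cv2.remap(G,P[None,:,0],P[None,:,1],cv2.INTER_LINEAR)[0]
    print(round(y*1e3),v.round().astype(int).tolist())
E
```

```text
init 0.045 S [-53.5  62.8] T [-48.5  61.2]
init 0.05 S [-49.6  62.8] T [-49.5  60.8]
init 0.053 S [-47.3  62.8] T [-50.1  60.5]
init 0.057 S [-44.2  62.8] T [-50.9  60.2]
init 0.061 S [-41.   62.8] T [-51.7  59.8]
init 0.065 S [-37.9  62.8] T [-52.5  59.4]
now 0.045 S [-31.6  62.7] T [-28.3  60.4]
now 0.05 S [-27.8  62.7] T [-29.4  59.9]
now 0.053 S [-25.5  62.7] T [-30.   59.6]
now 0.057 S [-22.5  62.7] T [-30.9  59.3]
now 0.061 S [-19.5  62.7] T [-31.7  58.9]
now 0.065 S [-16.5  62.7] T [-32.6  58.6]
S x [-48, -46, -44, -42, -40, -38, -36, -34, -32, -30, -28, -26, -24, -22, -20, -18, -16, -14, -12, -10, -8, -6]
50 [159, 160, 160, 161, 164, 167, 165, 164, 164, 162, 157, 140, 120, 111, 113, 128, 137, 143, 140, 131, 121, 129]
53 [157, 157, 158, 158, 159, 159, 160, 160, 159, 156, 148, 136, 122, 111, 128, 143, 152, 153, 148, 134, 122, 137]
56 [145, 148, 150, 149, 147, 143, 144, 148, 150, 149, 142, 130, 114, 112, 124, 138, 149, 146, 137, 117, 116, 125]
59 [130, 131, 132, 139, 136, 129, 128, 127, 127, 132, 133, 118, 102, 101, 105, 121, 126, 127, 118, 109, 111, 121]
62 [161, 168, 182, 189,
[... 1302 characters left out ...]
1, 142, 116, 67, 50, 66, 81, 102, 84, 57, 67, 79, 110, 136, 161, 158, 140]
65 [154, 163, 160, 161, 157, 164, 171, 118, 45, 62, 83, 79, 83, 100, 90, 70, 76, 95, 127, 148, 161, 154]
68 [149, 146, 135, 143, 152, 147, 149, 144, 79, 53, 70, 74, 76, 100, 112, 80, 74, 92, 121, 149, 146, 146]
71 [126, 112, 89, 94, 91, 69, 50, 82, 82, 72, 76, 74, 85, 101, 99, 83, 69, 84, 99, 103, 112, 129]
74 [129, 128, 118, 100, 84, 75, 91, 91, 59, 60, 75, 72, 84, 112, 103, 69, 70, 81, 111, 131, 137, 134]
77 [131, 132, 132, 134, 131, 122, 127, 133, 80, 45, 65, 76, 91, 110, 113, 88, 80, 94, 119, 141, 138, 135]
80 [131, 131, 130, 129, 131, 133, 136, 126, 110, 80, 71, 78, 104, 124, 96, 77, 101, 119, 130, 137, 137, 135]
```

The line sits at about x = -22 mm in the stand frame, and both views agree on that. The pointer triangulates to about -28.5 mm at z of about 0.05. I'll advance about 3.5 mm and re-measure, using differences between pictures to isolate the pointer.

```bash
cat >> h.py <<'E'
def nudge(a,b,fn):
    q=r.read_q(); q[0]+=35; r.movej(q)
    r.line_to(wp(a,.125),max_speed=.15); stroke(a,b)
    r.line_to(wp(-.018,.16),max_speed=.15)
    q=r.read_q(); q[0]-=35; r.movej(q); r.sleep(.2)
    track('s'+fn); grab('top','t'+fn)
E
python3 - <<'E'
from h import *
nudge(.007,-.007,'5.png')
f=grab('scene');g=grab('top')
def diff(F,a,b,poly,sign):
    A=cv2.imread('pics/'+a,0).astype(float);B=cv2.imread('pics/'+b,0).astype(float)
    return A-B
# rectified profiles of difference, pointer z=.05
for F,n,pairs in ((f,'S',(('scene0.png','s5.png'),('s4.png','s5.png'),('scene0.png','s4.png'))),(g,'T',(('top0.png','t5.png'),('t4.png','t5.png'),('top0.png','t4.png')))):
  for a,b in pairs:
    D=(cv2.imread('pics/'+b,0).astype(np.float32)-cv2.imread('pics/'+a,0))
    xs=np.arange(-.056,-.014,.002)
    print(n,a,b,(xs*1e3).round().astype(int).tolist())
    for y in np.arange(.052,.066,.002):
      P=np.array([proj(F,wo((x,y),.050)) for x in xs],np.float32)
      print(round(y*1e3),cv2.remap(D,P[None,:,0],P[None,:,1],cv2.INTER_LINEAR)[0].round().astype(int).tolist())
E
```

```text
F [-0.8  1.2  4.2] [-1.5 -0.1  4.4] [-0.5  0.   4.1] t 18.8917
42 [343.88 231.01] [-0.0239  0.0313]
60 [338.3  249.31] [0.0372 0.0315]
S scene0.png s5.png [-56, -54, -52, -50, -48, -46, -44, -42, -40, -38, -36, -34, -32, -30, -28, -26, -24, -22, -20, -18, -16]
52 [17, 27, 42, 49, 52, 34, 19, 15, 14, 17, 23, 32, 24, 12, -9, -26, -35, -22, -2, 2, 2]
54 [14, 27, 40, 50, 48, 30, 19, 11, 11, 12, 17, 20, 18, 8, -8, -24, -34, -16, -2, 6, 6]
56 [14, 23, 35, 48, 41, 29, 19, 12, 10, 12, 17, 21, 22, 8, -6, -25, -27, -13, -2, 7, 8]
58 [12, 17, 31, 43, 40, 31, 20, 13, 10, 11, 14, 20, 21, 12, -2, -21, -21, -15, -4, 3, 5]
60 [12, 23, 42, 50, 50, 34, 18, 13, 10, 11, 12, 14, 11, 5, -11, -24, -27, -19, -4, 1, 4]
62 [15, 30, 51, 64, 69, 41, 22, 13, 10, 11, 12, 13, 8, 0, -17, -30, -41, -24, -6, 1, 5]
64 [16, 29, 45, 60, 57, 35, 22, 12, 10, 10, 10, 9, 6, -1, -12, -17, -20, -11, -3, 4, 8]
66 [16, 22, 31, 42, 36, 24, 17, 12, 11, 11, 10, 8, 7, 4, 0, -4, -5, -1, 2, 4, 5]
S s4.png s5.png [-56, -54, -52, -50, -48, -46, -44, -42, -40, -38, -36, -34, -32, -30, -28, -26, -24, -22, -20, -18, -16]
52 [0, 0, 1, 1, 1
[... 3044 characters left out ...]
30, -28, -26, -24, -22, -20, -18, -16]
52 [58, 23, 15, 20, 20, 23, 17, 16, 17, -2, -35, 0, 17, 4, -7, -6, 8, 15, 15, 15, 13]
54 [44, 20, 5, 2, 4, 12, 12, 14, 15, 5, -10, 4, 18, 3, 0, 6, 11, 15, 12, 7, 8]
56 [10, 3, 15, 15, -2, 1, 6, 12, 12, 8, 8, 10, 3, -4, 9, 16, 13, 13, 9, 3, 6]
58 [9, 6, 32, 46, 19, 8, 8, 11, 13, 11, 11, 13, -2, -24, 8, 31, 18, 13, 10, 7, 8]
60 [17, 11, 34, 82, 53, 16, 14, 17, 18, 15, 13, 16, 7, -32, -6, 30, 21, 17, 11, 7, 8]
62 [14, 13, 24, 60, 49, 17, 16, 21, 19, 17, 16, 18, 16, -5, -2, 14, 16, 15, 9, 5, 7]
64 [13, 15, 16, 29, 34, 19, 16, 19, 19, 18, 19, 19, 10, 5, 6, 10, 11, 10, 10, 6, 7]
66 [18, 19, 18, 20, 23, 18, 17, 20, 23, 21, 21, 21, 13, 7, 8, 9, 9, 11, 14, 9, 7]
```

In the stand frame the pointer is now at about -24.4 mm, with scene and top agreeing at z = 0.05. The line is at about -22 mm, so about 2.3 mm remains. That takes a 9 mm stroke.

```bash
python3 - <<'E'
from h import *
nudge(.0045,-.0045,'6.png')
f=grab('scene');g=grab('top')
for F,n,z,pairs in ((f,'S',.05,(('scene0.png','s6.png'),('s4.png','s6.png'))),(g,'T',.05,(('top0.png','t6.png'),('t4.png','t6.png')))):
  for a,b in pairs:
    D=(cv2.imread('pics/'+b,0).astype(np.float32)-cv2.imread('pics/'+a,0))
    xs=np.arange(-.034,-.014,.001)
    print(n,a,b,(xs*1e3).round().astype(int).tolist())
    for y in np.arange(.056,.066,.002):
      P=np.array([proj(F,wo((x,y),z)) for x in xs],np.float32)
      print(round(y*1e3),cv2.remap(D,P[None,:,0],P[None,:,1],cv2.INTER_LINEAR)[0].round().astype(int).tolist())
def crop(f,x0,y0,x1,y1,s): return cv2.resize(f['pixels'][y0:y1,x0:x1,::-1],None,fx=s,fy=s,interpolation=cv2.INTER_CUBIC)
cv2.imwrite('pics/c6.png',np.hstack([crop(f,340,225,366,250,15),crop(g,203,215,229,240,15)]))
for n,F in (('S',f),('T',g)):
  G=cv2.cvtColor(F['pixels'],cv2.COLOR_RGB2GRAY).astype(np.float32)
  xs=np.arange(-.026,-.0165,.0005)
  print(n)
  for y in np.arange(.064,.079,.002):
    P=np.array([proj(F,wo((x,y),.057)) for x in xs],np.float32)
    v=cv2.remap(G,P[None,:,0],P[None,:,1],cv2.INTER_LINEAR)[0]; w=np.clip(v-v.max()+15,0,None)
    print(round(y*1e3),round(1e3*(xs*w).sum()/w.sum(),2),end='; ')
E
```

```text
F [-0.5  0.4  3.9] [-0.1  0.2  4.5] [-1.   0.2  4.6] t 24.4417
42 [343.72 231.79] [-0.0213  0.0315]
60 [338.3  249.32] [0.0373 0.0315]
S scene0.png s6.png [-34, -33, -32, -31, -30, -29, -28, -27, -26, -25, -24, -23, -22, -21, -20, -19, -18, -17, -16, -15, -14]
56 [19, 21, 22, 17, 12, 7, 2, -5, -12, -18, -25, -31, -37, -35, -28, -19, -11, -6, 0, 6, 8]
58 [20, 22, 22, 19, 16, 12, 7, 0, -7, -13, -19, -26, -30, -27, -23, -18, -13, -7, -2, 3, 4]
60 [16, 16, 15, 13, 12, 8, 3, -1, -6, -12, -18, -23, -22, -21, -19, -16, -11, -6, -1, 2, 5]
62 [12, 12, 11, 11, 9, 5, 2, -2, -9, -15, -24, -28, -29, -30, -28, -20, -13, -6, -1, 4, 8]
64 [9, 9, 8, 8, 7, 5, 3, 1, -2, -7, -10, -14, -17, -21, -18, -13, -9, -4, 1, 5, 10]
66 [8, 7, 6, 6, 6, 7, 6, 5, 3, 1, 0, -2, -4, -4, -3, -2, 0, 1, 3, 6, 7]
S s4.png s6.png [-34, -33, -32, -31, -30, -29, -28, -27, -26, -25, -24, -23, -22, -21, -20, -19, -18, -17, -16, -15, -14]
56 [5, 8, 12, 18, 24, 30, 30, 22, 10, -2, -15, -26, -39, -39, -32, -22, -13, 0, 15, 32, 36]
58 [3, 4, 8, 12, 17, 20, 18, 15, 10, 0, -12, -24, -33, -31, -27, -23, -14, -3, 7, 16, 18]
60 [2, 4, 8,
[... 1047 characters left out ...]
-20, -19, -18, -17, -16, -15, -14]
56 [-2, 3, 9, 17, 12, 7, 2, -5, -11, -18, -24, -24, -17, -1, 7, 12, 7, 4, 2, 1, 0]
58 [-4, 2, 12, 26, 35, 21, 2, -20, -31, -39, -44, -43, -24, -7, 11, 10, 6, 2, 0, 0, 0]
60 [-3, -4, 8, 26, 45, 45, 16, -5, -21, -30, -41, -55, -53, -34, -12, 7, 4, 2, 1, 0, 0]
62 [-2, -3, -3, 8, 14, 19, 11, 1, -4, -7, -19, -27, -29, -19, -5, 1, 3, 2, 1, 0, 0]
64 [-2, -1, -1, 0, 1, 1, 1, 0, 0, 0, 1, 3, 6, 7, 6, 4, 3, 3, 2, 1, 1]
66 [-1, -1, -1, -2, -2, -2, -2, -1, 0, 1, 1, 1, 2, 2, 1, 1, 2, 2, 2, 1, 1]
S
64 -23.95; 66 -23.04; 68 -22.0; 70 -21.55; 72 -22.05; 74 -21.68; 76 -21.35; 78 -21.15; T
64 -22.82; 66 -21.31; 68 -20.54; 70 -20.46; 72 -21.52; 74 -21.38; 76 -20.92; 78 -21.55;
```

View pics/c6.png

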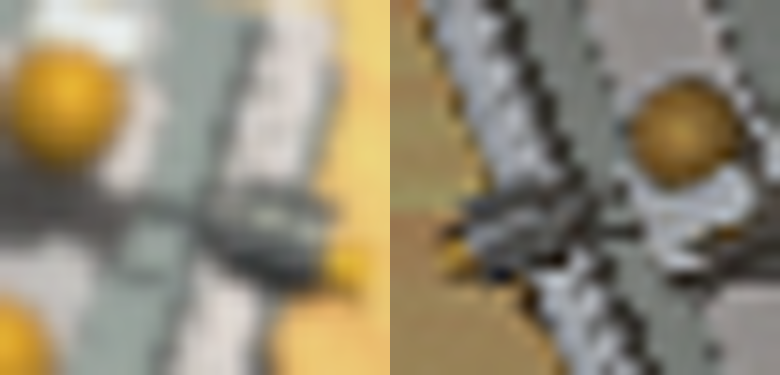

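In the last check the two agree within about 0.5 mm. The pointer is at about -21.7 mm (scene) and -22.0 mm (mean of the four top pictures), and the line is at about -21.7 / -21.4 mm. The fixed ball hasn't moved and the arm is clear, so I'm handing in.

```bash
python3 - <<'E'
from h import *
print(r.read_position(),r.read_contact_force(),r.read_time()); r.hand_in()
E
```

```text
[ 0.48003828 -0.20632043  0.16016208] [0.42877574 0.37311966 1.09740854] 26.4417
the job is handed in; nothing more can be done
```

I rolled the wheel with the closed fingertips, using five short strokes towards the stand's -x at about 4 N. That drove the slide about 28 mm, and I then swung the arm clear and handed in at 26.4 s.

- **Alignment:** in the last check, the pointer was at stand x of about -21.7 mm in the scene view, and about -22 mm averaged over the four top pictures. The white line was at about -21.7 mm (scene) and -21.4 mm (top). That is in line within about 0.5 mm, and I put the uncertainty at around 1 mm.
- **Stand:** the fixed ball had not moved measurably (0.3 mm or less), so the stand did not shift.
- **Disagreement:** single top pictures, with pixels of about 3 mm, scattered by 1 to 2 mm around the scene values. The last one alone put the pointer at -22.8 mm, about 1.4 mm short of the line.
- **Pointer height:** the scene reading depends on the pointer's height, which I triangulated at about 50 mm because it was not given.
- **Not measured:** I did not re-measure the other things on the desk; the arm passed well above or clear of them.

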